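Roll a sample tube home in the reader's loader

TASK

Roll the amber sample tube along the loader's lane and over the low sill by pushing its side, slowly and without lifting it or letting it run away, until it has pushed the stiff shoe fully home against its stop; you will feel the stop. Keep it pressed there firmly but gently for half a second, then let go so that the tube lies square against the shoe. Touch only the tube: keep off the shoe and the tray, and leave the other glassware alone.

Things in the scene. Friction and masses are not known exactly. Their poses are not given: they have to be found in the camera images.
- tube: The sample tube: closed amber glass cylinder with a white cap, 35 mm in diameter, 110 mm long, about 0.12 kg, lying in the loader's lane. Origin at its middle, on its axis; x runs along the tube, y and z turn as it rolls. It rolls easily and stays put on the level. Pressing it home means a push of 10 to 17 N kept for half a second; more than 20 N harms the glass.
- dock: The tube loader: a low fixed tray, x across the lane (150 mm), y along it (-175 to 200 mm), z up. Origin on the bench surface on the lane's centre line. The tube lies along the tray's x and is rolled towards its +y. The lane is level, 14 mm above the bench, from y = -175 to 16 mm, between rails with inner faces at x = -62 and 62 mm and tops at 26 mm. A lip 4 mm high at y = -172 mm.
- sill (a point): Crest of the low sill, on the lane's centre line at tray y = 30 mm, 16 mm above the bench, 2 mm above the lane; axes as the tray's. It rises from y = 16 mm. Beyond it the floor of the bay falls at 4 degrees, to 10 mm above the bench at y = 112 mm, so a tube left there leans on the shoe.
- shoe (a joint): The black shoe across the far end of the bay (76 mm wide, 16 to 50 mm above the bench). Value: how far it still stands out from its stop, in m; 0 is fully home, 0.008 to 0.014 at the start. It is stiff: slides back along the tray's +y only under about 6 N and stays where left. Once home, resistance rises steeply.
- head (a point): Middle of the near face of the tray's white head (64 mm tall), at tray y = 160 mm, 40 mm above the bench; axes as the tray's. The metal stop block before it was clamped by the last user: with the shoe home, the shoe's face is at tray y = 76 to 106 mm, where exactly is not measured and must be felt. The block cannot be shifted. Do not press on tray, shoe or head.
- beaker: Bystander: empty straight-sided glass beaker, 62 mm across, 75 mm tall, standing beside the loader on its side away from the robot. Origin at the middle of its underside.
- dropper: Bystander: small amber bottle with a black cap, 32 mm across, 62 mm tall, standing beside the loader on its side away from the robot. Origin at the middle of its underside.
- dish: Bystander: shallow white dish, 72 mm across, 14 mm tall, beside the loader on the robot's side. Origin at the middle of its underside.
- vial: Bystander: small upright amber glass vial, 24 mm across, 45 mm tall, beside the loader on the robot's side. Origin at the middle of its underside.
- reagent: Bystander: white bottle with a red cap, 64 mm across, 140 mm tall, at the left of the bench. Origin at the middle of its underside.
- jar: Bystander: squat white jar with a black lid, 72 mm across, 85 mm tall, at the left of the bench. Origin at the middle of its underside.
Not all that is in view belongs to the job. What is shaped like the tube but green or grey is not meant.

How it is judged:
By the outcome, as a careful person would: the job done as asked, in the order asked, and still so for the second after the job is handed in, with the robot touching nothing.
It also fails if it takes over 51 s, if anything falls off the work surface, if the arm or the gripper's body presses on something with over 40 N, if the wrist force passes 120 N, or if a joint passes its speed limit or range.

ROBOT

A 6-joint arm with a two-finger parallel gripper is mounted at the origin on the work surface. World frame = base frame: x ahead of the robot, y to its left, z up, the work surface at z = 0. Lengths are in mm, angles in degrees, forces in N, time in s.
With the tool pointing down it reaches from about 300 to 850 mm from the base axis. Payload 4.2 kg.
Tool frame: the origin (TCP) lies at the very end of the fingers, on their centre line; the grasp point (between the pads) lies 19 mm behind it (env.grip_point_offset is the distance from the TCP to the grasp point, in mm); z points along the fingers, y is the line along which they close (so a half turn about z gives the same grasp; the last joint's range is limited). The gripper opens to 91 mm and grips with 3 to 60 N. Pads are 32 mm wide; open, the fingers measure 118 mm over their backs; the gripper's body (76 mm by 178 mm) begins 60 mm behind the grasp point.
Start: joints at [-66.635, 18.312, 89.639, -0, 72.044, -1.146], TCP at [238.555, -523.196, 213.976] pointing down, gripper open.
Joint ranges: [-177.97, 177.97], [-48.28, 115.42], [12.27, 149.76], [-77.06, 257.06], [2.81, 150.46], [-146.56, 146.56]. Speed limits (degrees/s): [147.25, 147.25, 180, 180, 180, 180].

INTERFACE

Orientations are given as [roll, pitch, yaw] about the fixed x, y, z axes, in that order (R = Rz(yaw) Ry(pitch) Rx(roll)).
In Python, from workcell import env gives the robot as it stands. The module is installed in compiled form; this text tells all that it offers.
- The arm moves only by the tool arm_command, never from a script. Its argument "rows" is a list of rows, each an object with "delta_pos": the shift along the tool's x, y, z in mm, a list of three; "roll": the turn about the tool's z in units of 5 degrees (1.0 is 5 degrees); "jaw": the opening in per cent of the stroke, from 0 (shut) to 100 (fully open). A call has 1 to 20 rows; each row is the pose to reach, as a shift and turn from the pose commanded when the call began, along the tool's axes at that moment; what a row does not reach only later rows make up. A row lasts 1/12 s, in which the tool goes at most 41.7 mm and 7.16 degrees, less where a joint would pass 70% of its speed; a pose out of reach is approached as far as the arm can. A call with a gripper value outside its range is refused whole. The fingers move at their own pace and stop on an object; "squeeze" is the grip in N (left out, the last holds). Time passes only in rows, so rows that repeat a pose let the fingers close. It gives the time, the measured TCP pose, the force, the opening and the grip force at its end, in the units of the state.
- env.state(): the state, without advancing time (a new reading comes with each control period).
- env.grab_frame(name): name is "side" or "top"; returns a dict with "img" (400x640x3 uint8, blue, green, red), "z_map" (400x640 float32, mm along the optical axis (not along the pixel's ray), 0 where there is no reading), "fov_y" (degrees; the focal length in pixels is half the picture's height over the tangent of half this angle, whatever the lens; pixels are square), "cx", "cy" (the principal point, pixels), "R" (3x3) and "t" (3): a world point X has camera coordinates R X + t. Camera axes: x right, y down, z forward; pixel columns grow to the right and rows downward; lengths in mm; the calibration is good to about 2 mm. A picture is of the moment at which its call begins.
- env.job_done(): hands the job in; it is judged then, once.
The state is a dict: "time_s": time; "qpos": joint angles; "qvel": joint speeds; "effort": joint torques, N m; "ee_pos": TCP position; "ee_rot": TCP orientation; "force": force on the tool from outside, world axes, zero at the start; "torque": the same for the moment, N m; "gripper_width": finger opening in mm; "gripper_force": force on a finger pad.
Only numpy, scipy, OpenCV 4.12 (cv2) and the standard library are available. Lean on these libraries where they do the work, as an engineer would, in place of code of your own. Each camera call takes 0.05 s, during which the arm holds its last target. There are 200 camera calls.

## Working session

There is one attempt and no reset: what is moved stays moved. The work goes in short steps, Python scripts to look and compute and a tool call to move; the robot and the scene stay as the last step left them, time stands still between calls to the robot, and variables do not carry over. Pictures are saved under pics/ and viewed, at most 10 in all, crops included, and the job is handed in when it is done.

Besides the shell and the picture viewer there is one more tool, called after "Emit:" as name([rows], argument=value, ...), one row to a line, values as JSON. arm_command: Moves the arm, as the interface text tells. Its arguments: {"type":"object","properties":{"rows":{"type":"array"},"squeeze":{"type":"number"}},"required":["rows"]}

```bash
mkdir -p pics; cat > h.py <<'E'
import numpy as np, cv2
from workcell import env
def grab(n):
    f=env.grab_frame(n); f['f']=200/np.tan(np.radians(f['fov_y']/2)); return f
def ray(f,u,v):
    R=np.array(f['R']);t=np.array(f['t'])
    return -R.T@t, R.T@np.array([(u-f['cx'])/f['f'],(v-f['cy'])/f['f'],1.])
def onz(f,u,v,z):
    o,d=ray(f,u,v); return o+d*(z-o[2])/d[2]
def cloud(f):
    v,u=np.mgrid[0:400,0:640]; Z=f['z_map']
    c=np.stack([(u-f['cx'])/f['f']*Z,(v-f['cy'])/f['f']*Z,Z],-1)
    return (c-np.array(f['t']))@np.array(f['R'])
E
python3 - <<'E'
from h import *
for n in('top','side'):
    f=grab(n); cv2.imwrite(f'pics/{n}0.png',f['img']); np.savez(f'{n}0.npz',**f)
    print(n,f['f'],f['cx'],f['cy'],ray(f,f['cx'],f['cy']),f['img'].shape)
s=env.state();print(s['time_s'],s['ee_pos'],s['ee_rot'],s['force'],s['gripper_width'])
E
```

```text
top 362.32090921393996 327.0091677049609 193.4974459329655 (array([ 455.12777298,   87.32994462, 1104.40449059]), array([ 0.10210779, -0.03072336, -0.99429878])) (400, 640, 3)
side 461.3996637181465 318.31496323150196 198.67233412364874 (array([ 14.31938167, 856.02178641, 685.70770513]), array([ 0.47538677, -0.69751725, -0.53616892])) (400, 640, 3)
0.1 [ 238.37195759 -522.78008416  213.22850686] [-1.79911137e+02 -1.39972337e-03  2.45109293e+01] [-0.448069   -0.00802174 -1.02267533] 91.20385239290839
```

View pics/top0.png

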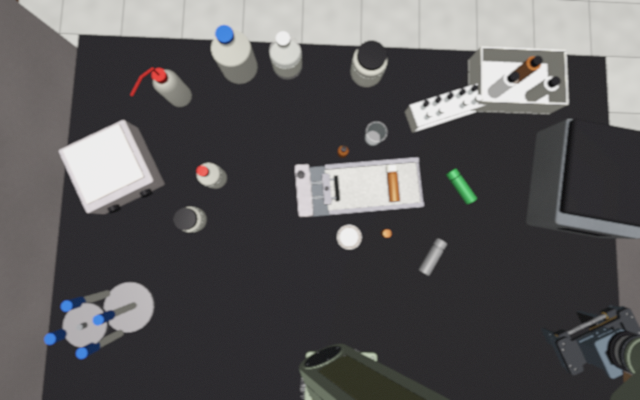

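View pics/side0.png

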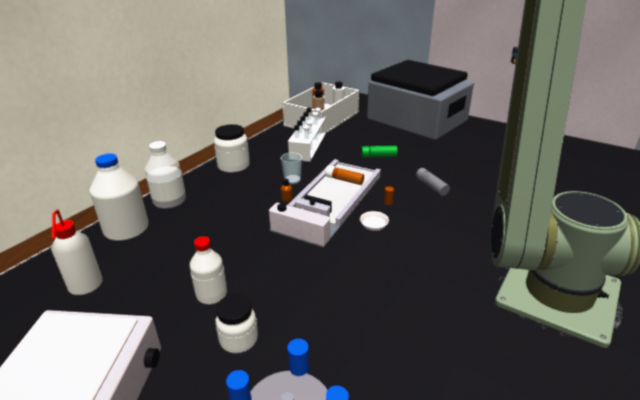

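Top view: the tube I want is the amber one with a white cap at about (393,184), in the tray's lane. The tray's head is at the left, around (305,190). Lookalikes are the green tube (461,186), the grey tube (433,256), the vial (387,233), the dropper (343,151) and the brown bottle in the box (530,67). I choose (393,184).

```bash
python3 - <<'E'
from h import *
f=dict(np.load('top0.npz'));P=cloud(f);img=f['img']
cv2.imwrite('pics/crop.png',cv2.resize(img[140:260,280:480],None,fx=4,fy=4,interpolation=cv2.INTER_CUBIC))
m=((P[...,2]>8)&(P[...,2]<75)&(f['z_map']>0)).astype(np.uint8)
n,l,s,c=cv2.connectedComponentsWithStats(m)
i=l[195,350]; print('comp',s[i])
q=P[l==i]; r=cv2.minAreaRect(q[:,:2].astype(np.float32)); print('rect',r)
# rails: z 22..30
hsv=cv2.cvtColor(img,cv2.COLOR_BGR2HSV)
a=((hsv[...,0]>4)&(hsv[...,0]<22)&(hsv[...,1]>130)&(hsv[...,2]>80)).astype(np.uint8)
n,la,sa,ca=cv2.connectedComponentsWithStats(a)
for k in range(1,n):
    if sa[k,4]>15 and s is not None:
        u,v=ca[k]; p=P[la==k]; print(ca[k].round(1),sa[k],np.median(p,0).round(1), p[:,2].max().round(1))
k=la[185,393]; pts=np.argwhere(la==k)[:,::-1].astype(np.float32); print('tube rect',cv2.minAreaRect(pts))
w=(P[...,:2]); 
for z,(u,v) in [(26,(420,158)),(26,(423,206)),(64,(297,167)),(64,(300,216))]: print(u,v,onz(f,u,v,z).round(1),P[v,u].round(1))
for v in range(160,216,3): print(v,[int(x) for x in P[v,330:428:7,2]])
E
```

```text
comp [ 296  158  128   59 5481]
rect ((590.613525390625, -44.4403076171875), (150.4047393798828, 375.4861145019531), 6.571673393249512)
[526.6  67.9] [517  57  22  23 201] [ 950.  -526.2   95.6] 1104.4
[342.5 151.8] [337 146  12  11  70] [690.5  12.8  38.1] 60.7
[392.7 184.6] [388 173  11  28 172] [ 599.5 -136.9   45.6] 1104.4
[387.5 232.7] [382 229  10   9  48] [ 456.  -128.7   42.6] 47.8
tube rect ((319.5, 199.5), (399.0, 639.0), 90.0)
420 158 [ 683.4 -226.7   26. ] [ 688.5 -233.8    1.7]
423 206 [ 537. -236.   26.] [ 538.8 -243.4    1.2]
297 167 [636.5 144.4  64. ] [636.4 144.3  65. ]
300 216 [494.9 130.7  64. ] [495.4 131.3  49.4]
160 [-1, -2, -2, 1, 1, -3, -1, -2, 25, 23, 27, 29, 24, 2]
163 [0, -1, 1, 27, 27, 24, 28, 25, 23, 27, 16, 14, 15, -2]
166 [27, 24, 29, 28, 26, 15, 16, 15, 32, 44, 12, 11, 14, -1]
169 [13, 15, 9, 15, 12, 14, 12, 15, 1104, 47, 17, 15, 15, 0]
172 [10, 11, 12, 14, 14, 7, 14, 12, 10, 46, 12, 15, 15, 3]
175 [8, 49, 9, 17, 14, 11, 13, 12, 15, 47, 17, 13, 15, 0]
178 [33, 50, 12, 12, 14, 15, 15, 11, 13, 47, 17, 16, 14, 1]
181 [53, 50, 10, 15, 14, 13, 11, 11, 14, 48, 10, 13, 12, -1]
184 [49, 49, 13, 13, 15, 11, 13, 9, 14, 48, 14, 12, 12, 1]
187 [49, 46, 11, 18, 13, 12, 14, 15, 14, 43, 13, 14, 15, 16]
190 [50, 49, 15, 17, 11, 12, 13, 13, 12, 51, 11, 14, 17, 18]
193 [49, 46, 13, 14, 14, 10, 11, 13, 14, 49, 14, 16, 14, 17]
196 [50, 50, 10, 12, 16, 12, 12, 16, 13, 49, 34, 15, 15, 20]
199 [50, 52, 13, 15, 12, 13, 13, 13, 14, 44, 40, 12, 11, 19]
202 [51, 15, 11, 13, 12, 15, 12, 10, 12, 12, 10, 10, 12, 26]
205 [10, 14, 14, 16, 17, 13, 13, 12, 26, 24, 25, 30, 22, 1104]
208 [11, 11, 12, 26, 29, 25, 28, 28, 22, 25, 15, 1, -1, -1]
211 [23, 23, 23, 23, 26, 24, -2, 1, -3, 0, 0, -3, 0, 0]
214 [19, 0, -2, -1, 1, 0, -4, 0, -1, -1, 0, -2, 0, -1]
```

View pics/crop.png

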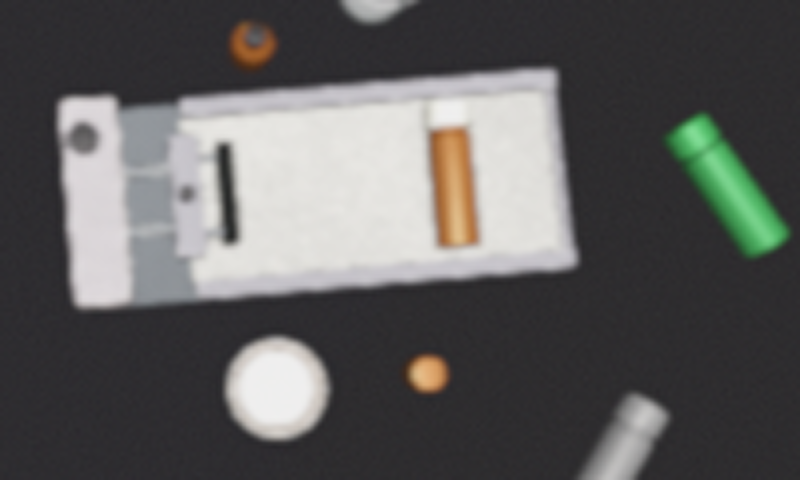

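The crop confirms the tube: an amber body with a white cap in the lane at crop (453,175), with the black shoe at crop (228,193). The tray rectangle measures 150.4×375.5 mm, against the 150×375 given.

Next I measure the tube and the shoe in the tray frame.

```bash
cat >> h.py <<'E'
YAW=np.radians(6.57); EX=np.array([np.cos(YAW),np.sin(YAW)]);EY=np.array([-np.sin(YAW),np.cos(YAW)])
O=np.array([590.6,-44.4])-12.5*EY
def totray(p): d=np.asarray(p)[...,:2]-O; return np.stack([d@EX,d@EY],-1)
def toworld(x,y): return O+x*EX+y*EY
def tube(f,lo=-160,hi=110):
    P=cloud(f);T=totray(P);hsv=cv2.cvtColor(f['img'],cv2.COLOR_BGR2HSV)
    a=(hsv[...,0]>4)&(hsv[...,0]<22)&(hsv[...,1]>130)&(hsv[...,2]>80)&(abs(T[...,0])<66)&(T[...,1]>lo)&(T[...,1]<hi)
    # all solid points in lane above 36 mm
    b=(abs(T[...,0])<66)&(T[...,1]>lo)&(T[...,1]<hi)&(P[...,2]>34)&(P[...,2]<60)
    return a,b,T,P
def shoe(f):
    u=f['img'].max(-1); P=cloud(f);T=totray(P)
    m=(u<60)&(abs(T[...,0])<45)&(T[...,1]>60)&(T[...,1]<135)&(P[...,2]>30)
    return m
E
python3 - <<'E'
from h import *
f=dict(np.load('top0.npz'))
print('O',O)
a,b,T,P=tube(f,hi=60)
v,u=np.nonzero(a); print('amber',len(v),T[a].min(0),T[a].max(0))
t=T[b];print('tube x ext',np.percentile(t[:,0],[1,99]),'y',np.percentile(t[:,1],[1,50,99]),np.polyfit(t[:,0],t[:,1],1), len(t))
# edges by rays on axis plane
r=np.array([onz(f,x,y,31.5+12) for x,y in zip(u,v)]);print('amber ray',totray(r).mean(0))
m=shoe(f);v,u=np.nonzero(m);print('shoe px',len(v),u.min(),u.max(),v.min(),v.max())
for row in range(v.min(),v.max()+1,3):
    uu=u[v==row]
    if len(uu):
        g=f['img'][row,uu.max()-5:uu.max()+4].max(-1); print(row,uu.min(),uu.max(),totray(onz(f,uu.max()+.5,row,50)).round(1),g)
w=toworld(0,-80);print(w)
E
```

```text
O [592.03021257 -56.81791013]
amber 171 [-50.59871306 -95.27080019] [ 31.12272883 -70.75993261]
tube x ext [-54.00166109  53.4121735 ] y [-102.49011619  -84.16262749  -69.80706148] [-1.49587484e-02 -8.48802337e+01] 410
amber ray [ -4.72007816 -82.82458557]
shoe px 34 335 338 177 199
177 335 336 [30.6 82. ] [219 209 176 115  58  58 123 187 219]
180 335 336 [21.7 82.8] [198 194 167 110  55  50 103 168 211]
183 336 336 [12.9 83.6] [227 222 195 134  65  46  82 150 201]
186 336 336 [ 4.  84.4] [215 218 199 149  84  47  63 133 194]
189 336 337 [-5.  82.3] [220 208 170 105  50  54 112 176 212]
192 336 337 [-13.9  83.1] [227 222 193 129  59  45  84 150 198]
195 337 337 [-22.7  83.9] [223 217 189 131  67  44  75 141 196]
198 337 338 [-31.7  81.7] [178 168 139  87  46  59 126 189 218]
[ 601.18357305 -136.29253496]
```

```bash
cat >> h.py <<'E'
from scipy.spatial.transform import Rotation as Ro
def plan(x,y,z):
    s=env.state();R=Ro.from_euler('xyz',s['ee_rot'],degrees=True).as_matrix()
    tx=np.r_[toworld(x,y),z]; p=np.array(s['ee_pos'])
    print('t',round(s['time_s'],2),'tray',totray(p).round(1),'z',p[2].round(1),'rot',np.round(s['ee_rot'],2),'F',np.round(s['force'],2),'W',round(s['gripper_width'],1))
    print('delta tool',(R.T@(tx-p)).round(1),'yawerr',round(s['ee_rot'][2]-6.57,2))
E
python3 -c "
from h import *
plan(0,-84,110)"
```

```text
t 0.1 tray [-404.6 -422.4] z 213.2 rot [-179.91   -0.     24.51] F [-0.45 -0.01 -1.02] W 91.2
delta tool [ 489.2 -197.2  103.5] yawerr 17.94
```

Emit:
arm_command([
  {"delta_pos": [20, -8, 4], "roll": 0.2, "jaw": 70},
  {"delta_pos": [50, -20, 10], "roll": 0.5, "jaw": 70},
  {"delta_pos": [85, -34, 18], "roll": 0.8, "jaw": 70},
  {"delta_pos": [122, -49, 26], "roll": 1.1, "jaw": 70},
  {"delta_pos": [159, -64, 34], "roll": 1.4, "jaw": 70},
  {"delta_pos": [196, -79, 42], "roll": 1.7, "jaw": 70},
  {"delta_pos": [233, -94, 50], "roll": 2.0, "jaw": 70},
  {"delta_pos": [270, -109, 58], "roll": 2.3, "jaw": 70},
  {"delta_pos": [307, -124, 66], "roll": 2.6, "jaw": 70},
  {"delta_pos": [344, -139, 74], "roll": 2.9, "jaw": 70},
  {"delta_pos": [381, -154, 82], "roll": 3.2, "jaw": 70},
  {"delta_pos": [415, -167, 88], "roll": 3.4, "jaw": 70},
  {"delta_pos": [445, -179, 94], "roll": 3.59, "jaw": 70},
  {"delta_pos": [468, -189, 99], "roll": 3.59, "jaw": 70},
  {"delta_pos": [482, -194, 102], "roll": 3.59, "jaw": 70},
  {"delta_pos": [489.2, -197.2, 103.5], "roll": 3.59, "jaw": 70},
  {"delta_pos": [489.2, -197.2, 103.5], "roll": 3.59, "jaw": 70},
  {"delta_pos": [489.2, -197.2, 103.5], "roll": 3.59, "jaw": 70},
])

```text
time_s: 1.6
ee_pos: [601.2, -141.5, 110.4]
ee_rot: [180.0, 0.1, 6.6]
force: [-0.5, -0.7, -0.8]
gripper_width: 63.9
gripper_force: 0.0
```

```bash
python3 - <<'E'
from h import *
plan(0,-84,60);plan(0,-84,22)
f=grab('side');cv2.imwrite('pics/s1.png',cv2.resize(f['img'][80:260,240:480],None,fx=3,fy=3,interpolation=cv2.INTER_CUBIC))
E
```

```text
t 1.6 tray [ -0.6 -85.2] z 110.4 rot [1.7998e+02 6.0000e-02 6.5500e+00] F [-0.49 -0.68 -0.76] W 63.9
delta tool [ 0.6 -1.2 50.4] yawerr -0.02
t 1.6 tray [ -0.6 -85.2] z 110.4 rot [1.7998e+02 6.0000e-02 6.5500e+00] F [-0.49 -0.68 -0.76] W 63.9
delta tool [ 0.7 -1.2 88.4] yawerr -0.02
```

View pics/s1.png

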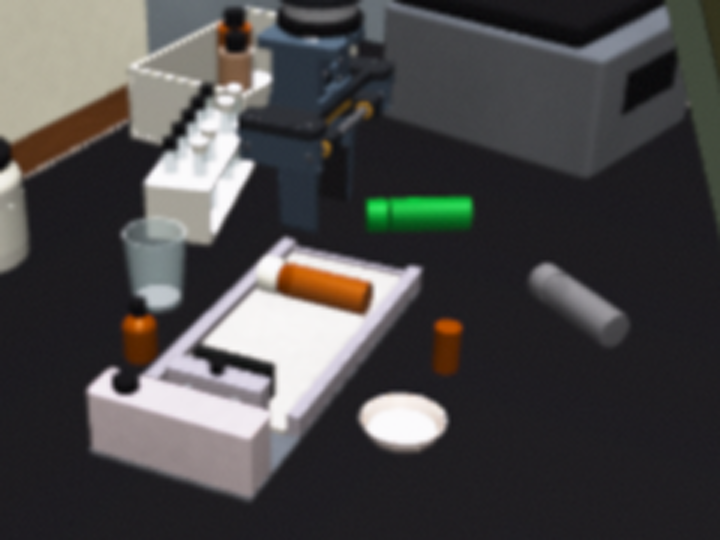

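The picture shows the open gripper (crop ~(310,190)) hanging above the tube (crop (315,285)), with its closing line along the lane. I lower it so the fingers straddle the tube with about 14 mm clear on each side.

Emit:
arm_command([
  {"delta_pos": [0.3, -0.6, 6], "roll": 0, "jaw": 70},
  {"delta_pos": [0.6, -1.2, 16], "roll": 0, "jaw": 70},
  {"delta_pos": [0.6, -1.2, 28], "roll": 0, "jaw": 70},
  {"delta_pos": [0.6, -1.2, 40], "roll": 0, "jaw": 70},
  {"delta_pos": [0.6, -1.2, 52], "roll": 0, "jaw": 70},
  {"delta_pos": [0.6, -1.2, 62], "roll": 0, "jaw": 70},
  {"delta_pos": [0.6, -1.2, 70], "roll": 0, "jaw": 70},
  {"delta_pos": [0.6, -1.2, 77], "roll": 0, "jaw": 70},
  {"delta_pos": [0.6, -1.2, 82], "roll": 0, "jaw": 70},
  {"delta_pos": [0.6, -1.2, 86], "roll": 0, "jaw": 70},
  {"delta_pos": [0.6, -1.2, 88.4], "roll": 0, "jaw": 70},
  {"delta_pos": [0.6, -1.2, 88.4], "roll": 0, "jaw": 70},
  {"delta_pos": [0.6, -1.2, 88.4], "roll": 0, "jaw": 70},
])

```text
time_s: 2.73
ee_pos: [602.6, -139.6, 22.3]
ee_rot: [180.0, -0.0, 6.6]
force: [0.1, -0.1, -0.3]
gripper_width: 63.8
gripper_force: 0.0
```

```bash
python3 - <<'E'
from h import *
plan(0,-84,22)
f=grab('side');cv2.imwrite('pics/s2.png',cv2.resize(f['img'][120:220,280:420],None,fx=5,fy=5,interpolation=cv2.INTER_CUBIC))
E
```

```text
t 2.73 tray [  1.  -83.4] z 22.3 rot [ 1.7998e+02 -3.0000e-02  6.5700e+00] F [ 0.07 -0.11 -0.29] W 63.8
delta tool [-1.   0.6  0.3] yawerr -0.0
```

View pics/s2.png

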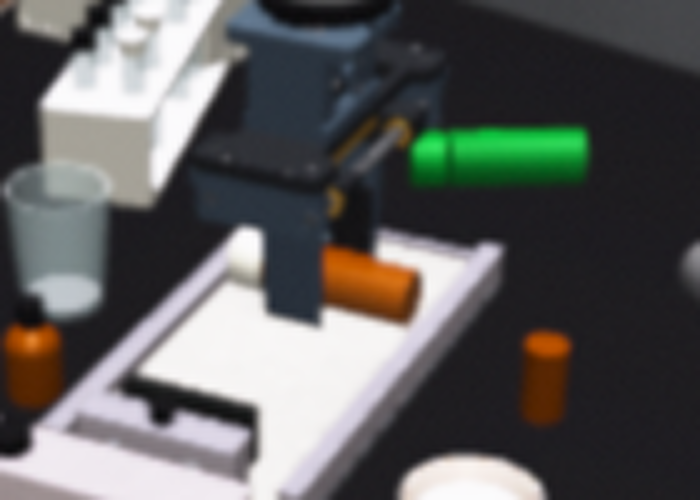

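The front finger stands at (295,275), ahead of the tube, and the rear finger is behind it at (360,215). The tube is still in place and nothing touches. I close to a loose 40 mm and start rolling.

Emit:
arm_command([
  {"delta_pos": [0, 0, 0.3], "roll": 0, "jaw": 64},
  {"delta_pos": [0, 0, 0.3], "roll": 0, "jaw": 58},
  {"delta_pos": [0, 0, 0.3], "roll": 0, "jaw": 53},
  {"delta_pos": [0, 0, 0.3], "roll": 0, "jaw": 49},
  {"delta_pos": [0, 0, 0.3], "roll": 0, "jaw": 46},
  {"delta_pos": [0, 0, 0.3], "roll": 0, "jaw": 44},
  {"delta_pos": [0, 0, 0.3], "roll": 0, "jaw": 44},
  {"delta_pos": [0, 0, 0.3], "roll": 0, "jaw": 44},
  {"delta_pos": [0, -1, 0.3], "roll": 0, "jaw": 44},
  {"delta_pos": [0, -2, 0.3], "roll": 0, "jaw": 44},
  {"delta_pos": [0, -3.5, 0.3], "roll": 0, "jaw": 44},
  {"delta_pos": [0, -5, 0.3], "roll": 0, "jaw": 44},
  {"delta_pos": [0, -7, 0.3], "roll": 0, "jaw": 44},
  {"delta_pos": [0, -9, 0.3], "roll": 0, "jaw": 44},
  {"delta_pos": [0, -11.5, 0.3], "roll": 0, "jaw": 44},
  {"delta_pos": [0, -14, 0.3], "roll": 0, "jaw": 44},
  {"delta_pos": [0, -16.5, 0.3], "roll": 0, "jaw": 44},
  {"delta_pos": [0, -19, 0.3], "roll": 0, "jaw": 44},
  {"delta_pos": [0, -21.5, 0.3], "roll": 0, "jaw": 44},
  {"delta_pos": [0, -24, 0.3], "roll": 0, "jaw": 44},
])

```text
time_s: 4.45
ee_pos: [599.5, -115.4, 21.7]
ee_rot: [180.0, 0.0, 6.6]
force: [-0.1, -0.6, 1.3]
gripper_width: 40.5
gripper_force: 0.0
```

```bash
python3 -c "
from h import *
plan(0,15,22)"
```

```text
t 4.45 tray [  0.8 -59.1] z 21.7 rot [180.     0.     6.56] F [-0.13 -0.62  1.28] W 40.5
delta tool [ -0.8 -74.1  -0.3] yawerr -0.01
```

Emit:
arm_command([
  {"delta_pos": [0, -3, 0], "roll": 0, "jaw": 44},
  {"delta_pos": [0, -6, 0], "roll": 0, "jaw": 44},
  {"delta_pos": [0, -9, 0], "roll": 0, "jaw": 44},
  {"delta_pos": [0, -12, 0], "roll": 0, "jaw": 44},
  {"delta_pos": [0, -15, 0], "roll": 0, "jaw": 44},
  {"delta_pos": [0, -18, 0], "roll": 0, "jaw": 44},
  {"delta_pos": [0, -21, 0], "roll": 0, "jaw": 44},
  {"delta_pos": [0, -24, 0], "roll": 0, "jaw": 44},
  {"delta_pos": [0, -27, 0], "roll": 0, "jaw": 44},
  {"delta_pos": [0, -30, 0], "roll": 0, "jaw": 44},
  {"delta_pos": [0, -33, 0], "roll": 0, "jaw": 44},
  {"delta_pos": [0, -36, 0], "roll": 0, "jaw": 44},
  {"delta_pos": [0, -39, 0], "roll": 0, "jaw": 44},
  {"delta_pos": [0, -42, 0], "roll": 0, "jaw": 44},
  {"delta_pos": [0, -45, 0], "roll": 0, "jaw": 44},
  {"delta_pos": [0, -48, 0], "roll": 0, "jaw": 44},
  {"delta_pos": [0, -51, 0], "roll": 0, "jaw": 44},
  {"delta_pos": [0, -54, 0], "roll": 0, "jaw": 44},
  {"delta_pos": [0, -57, 0], "roll": 0, "jaw": 44},
  {"delta_pos": [0, -60, 0], "roll": 0, "jaw": 44},
])

```text
time_s: 6.12
ee_pos: [592.7, -55.8, 21.7]
ee_rot: [180.0, -0.0, 6.6]
force: [0.1, 0.9, 0.1]
gripper_width: 40.2
gripper_force: 0.0
```

```bash
python3 - <<'E'
from h import *
plan(0,40,22)
f=grab('side');cv2.imwrite('pics/s3.png',cv2.resize(f['img'][140:250,260:420],None,fx=5,fy=5,interpolation=cv2.INTER_CUBIC))
E
```

```text
t 6.12 tray [0.8 0.9] z 21.7 rot [179.99  -0.     6.56] F [0.06 0.86 0.11] W 40.2
delta tool [ -0.8 -39.1  -0.3] yawerr -0.01
```

View pics/s3.png

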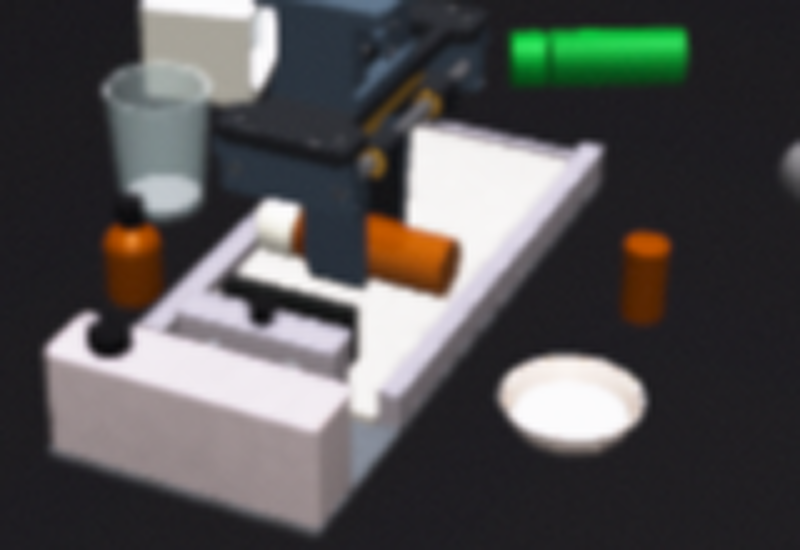

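The tube follows between the fingers (crop ~(380,245)) and is square in the lane. The front finger (335,250) is still clear of the black shoe (285,305). I continue over the crest at 25 mm/s.

Emit:
arm_command([
  {"delta_pos": [-0.5, -2, 0], "roll": 0, "jaw": 44},
  {"delta_pos": [-0.5, -4, 0], "roll": 0, "jaw": 44},
  {"delta_pos": [-0.5, -6, 0], "roll": 0, "jaw": 44},
  {"delta_pos": [-0.5, -8, 0], "roll": 0, "jaw": 44},
  {"delta_pos": [-0.5, -10, 0], "roll": 0, "jaw": 44},
  {"delta_pos": [-0.5, -12, 0], "roll": 0, "jaw": 44},
  {"delta_pos": [-0.5, -14, 0], "roll": 0, "jaw": 44},
  {"delta_pos": [-0.5, -16, 0], "roll": 0, "jaw": 44},
  {"delta_pos": [-0.5, -18, 0], "roll": 0, "jaw": 44},
  {"delta_pos": [-0.5, -20, 0], "roll": 0, "jaw": 44},
  {"delta_pos": [-0.5, -22, 0], "roll": 0, "jaw": 44},
  {"delta_pos": [-0.5, -24, 0], "roll": 0, "jaw": 44},
  {"delta_pos": [-0.5, -26, 0], "roll": 0, "jaw": 44},
  {"delta_pos": [-0.5, -28, 0], "roll": 0, "jaw": 44},
  {"delta_pos": [-0.5, -30, 0], "roll": 0, "jaw": 44},
  {"delta_pos": [-0.5, -32, 0], "roll": 0, "jaw": 44},
  {"delta_pos": [-0.5, -34, 0], "roll": 0, "jaw": 44},
  {"delta_pos": [-0.5, -35.5, 0], "roll": 0, "jaw": 44},
  {"delta_pos": [-0.5, -36.5, 0], "roll": 0, "jaw": 44},
  {"delta_pos": [-0.5, -37, 0], "roll": 0, "jaw": 44},
])

```text
time_s: 7.83
ee_pos: [587.9, -19.2, 21.7]
ee_rot: [-180.0, 0.0, 6.6]
force: [0.8, 0.8, -0.2]
gripper_width: 40.2
gripper_force: 0.0
```

```bash
python3 - <<'E'
from h import *
plan(0,42,22)
f=grab('side');cv2.imwrite('pics/s4.png',cv2.resize(f['img'][150:230,270:390],None,fx=6,fy=6,interpolation=cv2.INTER_CUBIC))
E
```

```text
t 7.83 tray [ 0.2 37.9] z 21.7 rot [-1.80e+02  1.00e-02  6.57e+00] F [ 0.77  0.84 -0.18] W 40.2
delta tool [-0.2 -4.1 -0.3] yawerr -0.0
```

View pics/s4.png

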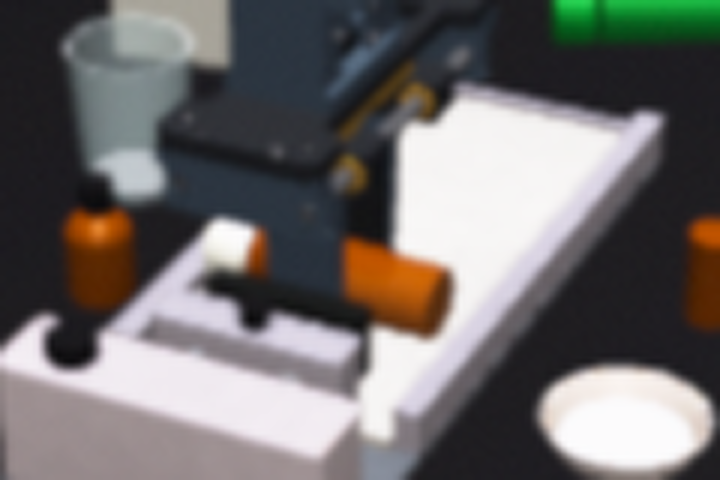

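The front finger (crop (305,240)) is now close behind the shoe's edge, and the tube (400,285) is past the crest between the fingers. I check the gap to the shoe by casting rays in the side view.

```bash
python3 - <<'E'
from h import *
f=dict(np.load('side0.npz'))
g=cv2.cvtColor(f['img'],cv2.COLOR_BGR2GRAY).astype(float)
c=[]
for u in range(306,331,3):
    col=g[180:215,u]; k=int(np.argmin(col))  # darkest row = shoe
    j=k
    while col[j]<120 and j>0: j-=1
    v=180+j+(col[j]-120)/(col[j]-col[j+1]); c.append(totray(onz(f,u,v,50)));print(u,round(v,2),c[-1].round(1),col[k])
# tray calibration check: near lip end / head near-top edges in this view via cloud
P=cloud(f);T=totray(P)
m=(P[...,2]>8)&(P[...,2]<75)&(abs(T[...,0])<90)&(T[...,1]>-200)&(T[...,1]<215)
r=cv2.minAreaRect(P[m][:,:2].astype(np.float32));print(r, totray(r[0]))
print(np.percentile(T[m][:,1],[.5,99.5]),np.percentile(T[m][:,0],[.5,99.5]))
E
```

```text
306 192.82 [38.  75.6] 24.0
309 195.28 [25.1 82.9] 23.0
312 196.07 [16.3 82.9] 16.0
315 196.76 [ 7.8 82.4] 22.0
318 197.57 [-1.  82.5] 24.0
321 198.44 [-9.9 82.9] 22.0
324 199.2 [-18.4  82.7] 21.0
327 200.04 [-27.1  82.9] 22.0
330 200.81 [-35.6  82.8] 43.0
((588.0654296875, -40.34016418457031), (154.266845703125, 381.918212890625), 7.022926330566406) [-2.05341105 16.82317205]
[-169.84417249  205.62776235] [-77.74281411  71.48350891]
```

Emit:
arm_command([
  {"delta_pos": [0, -1, 0], "roll": 0, "jaw": 44},
  {"delta_pos": [0, -2, 0], "roll": 0, "jaw": 44},
  {"delta_pos": [0, -3, 0], "roll": 0, "jaw": 44},
  {"delta_pos": [0, -3.5, 0], "roll": 0, "jaw": 44},
  {"delta_pos": [0, -3.5, 0], "roll": 0, "jaw": 44},
  {"delta_pos": [0, -3.5, 0], "roll": 0, "jaw": 44},
  {"delta_pos": [0, -3.5, -1.5], "roll": 0, "jaw": 44},
  {"delta_pos": [0, -3.5, -3.5], "roll": 0, "jaw": 44},
  {"delta_pos": [0, -3.5, -5.5], "roll": 0, "jaw": 44},
  {"delta_pos": [0, -3.5, -7.5], "roll": 0, "jaw": 44},
  {"delta_pos": [0, -3.5, -9.5], "roll": 0, "jaw": 44},
  {"delta_pos": [0, -3.5, -11.5], "roll": 0, "jaw": 44},
  {"delta_pos": [0, -3.5, -13], "roll": 0, "jaw": 44},
  {"delta_pos": [0, -3.5, -14.5], "roll": 0, "jaw": 44},
  {"delta_pos": [0, -3.5, -16], "roll": 0, "jaw": 44},
  {"delta_pos": [0, -3.5, -17], "roll": 0, "jaw": 44},
  {"delta_pos": [0, -3.5, -18], "roll": 0, "jaw": 44},
  {"delta_pos": [0, -3.5, -19], "roll": 0, "jaw": 44},
  {"delta_pos": [0, -3.5, -20], "roll": 0, "jaw": 44},
])

```text
time_s: 9.47
ee_pos: [587.6, -15.9, 41.8]
ee_rot: [180.0, 0.0, 6.6]
force: [0.3, -1.1, 0.5]
gripper_width: 40.2
gripper_force: 0.0
```

Emit:
arm_command([
  {"delta_pos": [0, 0, -0.8], "roll": 0, "jaw": 44},
  {"delta_pos": [0, 0, -1.6], "roll": 0, "jaw": 44},
  {"delta_pos": [0, 0, -2.4], "roll": 0, "jaw": 44},
  {"delta_pos": [0, 0, -3.0], "roll": 0, "jaw": 44},
  {"delta_pos": [0, 0, -3.6], "roll": 0, "jaw": 44},
  {"delta_pos": [0, 0, -4.2], "roll": 0, "jaw": 44},
  {"delta_pos": [0, 0, -4.7], "roll": 0, "jaw": 44},
  {"delta_pos": [0, 0, -5.2], "roll": 0, "jaw": 44},
  {"delta_pos": [0, 0, -5.6], "roll": 0, "jaw": 44},
  {"delta_pos": [0, 0, -6.0], "roll": 0, "jaw": 44},
  {"delta_pos": [0, 0, -6.3], "roll": 0, "jaw": 44},
  {"delta_pos": [0, 0, -6.6], "roll": 0, "jaw": 44},
  {"delta_pos": [0, 0, -6.9], "roll": 0, "jaw": 44},
  {"delta_pos": [0, 0, -7.2], "roll": 0, "jaw": 44},
  {"delta_pos": [0, 0, -7.5], "roll": 0, "jaw": 44},
  {"delta_pos": [0, 0, -7.8], "roll": 0, "jaw": 44},
  {"delta_pos": [0, 0, -8.1], "roll": 0, "jaw": 44},
  {"delta_pos": [0, 0, -8.4], "roll": 0, "jaw": 44},
  {"delta_pos": [0, 0, -8.8], "roll": 0, "jaw": 44},
  {"delta_pos": [0, 0, -9.2], "roll": 0, "jaw": 44},
])

```text
time_s: 11.13
ee_pos: [587.6, -15.9, 51.0]
ee_rot: [180.0, 0.0, 6.6]
force: [-0.4, -0.3, 0.5]
gripper_width: 40.2
gripper_force: 0.0
```

```bash
python3 - <<'E'
from h import *
plan(0,20,80)
f=grab('side');cv2.imwrite('pics/s5.png',cv2.resize(f['img'][150:230,270:390],None,fx=6,fy=6,interpolation=cv2.INTER_CUBIC))
E
```

```text
t 11.13 tray [ 0.3 41.1] z 51.0 rot [179.99   0.     6.56] F [-0.37 -0.34  0.52] W 40.2
delta tool [ -0.3  21.1 -29. ] yawerr -0.01
```

View pics/s5.png

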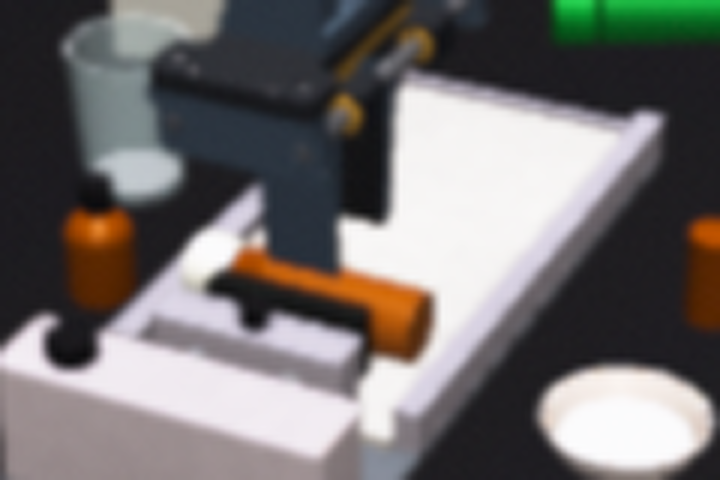

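The tube has settled onto the shoe, at crop (330,300), and the finger tips are above it. I back off upward and turn the gripper 90° so both fingers' sides can push at two points.

Emit:
arm_command([
  {"delta_pos": [0, 0, -8], "roll": 0, "jaw": 44},
  {"delta_pos": [0, 2, -18], "roll": 0, "jaw": 44},
  {"delta_pos": [0, 8, -26], "roll": -0.5, "jaw": 44},
  {"delta_pos": [0, 14, -29], "roll": -1.5, "jaw": 44},
  {"delta_pos": [0, 19, -29], "roll": -2.8, "jaw": 44},
  {"delta_pos": [0, 23, -29], "roll": -4.1, "jaw": 44},
  {"delta_pos": [0, 25, -29], "roll": -5.4, "jaw": 44},
  {"delta_pos": [0, 25, -29], "roll": -6.7, "jaw": 44},
  {"delta_pos": [0, 25, -29], "roll": -8, "jaw": 44},
  {"delta_pos": [0, 25, -29], "roll": -9.3, "jaw": 44},
  {"delta_pos": [0, 25, -29], "roll": -10.6, "jaw": 44},
  {"delta_pos": [0, 25, -29], "roll": -11.9, "jaw": 44},
  {"delta_pos": [0, 25, -29], "roll": -13.2, "jaw": 44},
  {"delta_pos": [0, 25, -29], "roll": -14.5, "jaw": 44},
  {"delta_pos": [0, 25, -29], "roll": -15.8, "jaw": 44},
  {"delta_pos": [0, 25, -29], "roll": -17, "jaw": 44},
  {"delta_pos": [0, 25, -29], "roll": -17.7, "jaw": 44},
  {"delta_pos": [0, 25, -29], "roll": -18, "jaw": 44},
  {"delta_pos": [0, 25, -29], "roll": -18, "jaw": 44},
  {"delta_pos": [0, 25, -29], "roll": -18, "jaw": 44},
])

```text
time_s: 12.85
ee_pos: [590.9, -40.9, 80.9]
ee_rot: [179.9, 0.0, 96.5]
force: [0.3, -0.2, 0.5]
gripper_width: 40.1
gripper_force: 0.0
```

```bash
python3 - <<'E'
from h import *
plan(0,16,22)
f=grab('top');T=None
hsv=cv2.cvtColor(f['img'],cv2.COLOR_BGR2HSV)
P=cloud(f);T=totray(P)
a=(hsv[...,0]>4)&(hsv[...,0]<22)&(hsv[...,1]>130)&(hsv[...,2]>80)&(abs(T[...,0])<70)&(T[...,1]>20)&(T[...,1]<100)
v,u=np.nonzero(a)
if len(v):
    r=totray(np.array([onz(f,x,y,44) for x,y in zip(u,v)])); print('amber',len(v),r.mean(0),r.min(0),r.max(0))
E
```

```text
t 12.85 tray [ 0.6 15.9] z 80.9 rot [1.7993e+02 2.0000e-02 9.6510e+01] F [ 0.28 -0.23  0.53] W 40.1
delta tool [ 0.1 -0.7 58.9] yawerr 89.94
amber 231 [-3.5796248  61.62687313] [-48.74271035  44.42857296] [33.09842645 78.22262434]
```

Emit:
arm_command([
  {"delta_pos": [0, -0.6, 5], "roll": 0, "jaw": 44},
  {"delta_pos": [0, -0.6, 13], "roll": 0, "jaw": 44},
  {"delta_pos": [0, -0.6, 22], "roll": 0, "jaw": 44},
  {"delta_pos": [0, -0.6, 31], "roll": 0, "jaw": 44},
  {"delta_pos": [0, -0.6, 40], "roll": 0, "jaw": 44},
  {"delta_pos": [0, -0.6, 48], "roll": 0, "jaw": 44},
  {"delta_pos": [0, -0.6, 54], "roll": 0, "jaw": 44},
  {"delta_pos": [0, -0.6, 57], "roll": 0, "jaw": 44},
  {"delta_pos": [0, -0.6, 58], "roll": 0, "jaw": 44},
  {"delta_pos": [0, -0.6, 58], "roll": 0, "jaw": 44},
  {"delta_pos": [2, -0.6, 58], "roll": 0, "jaw": 44},
  {"delta_pos": [4, -0.6, 58], "roll": 0, "jaw": 44},
  {"delta_pos": [6, -0.6, 58], "roll": 0, "jaw": 44},
  {"delta_pos": [8, -0.6, 58], "roll": 0, "jaw": 44},
  {"delta_pos": [8, -0.6, 58], "roll": 0, "jaw": 44},
])

```text
time_s: 14.15
ee_pos: [589.0, -32.5, 22.2]
ee_rot: [180.0, 0.0, 96.6]
force: [-0.6, -0.1, -0.5]
gripper_width: 40.0
gripper_force: 0.0
```

```bash
python3 - <<'E'
from h import *
plan(0,28,22)
f=grab('side');cv2.imwrite('pics/s6.png',cv2.resize(f['img'][150:230,270:390],None,fx=6,fy=6,interpolation=cv2.INTER_CUBIC))
E
```

```text
t 14.15 tray [-0.2 24.5] z 22.2 rot [179.97   0.    96.58] F [-0.56 -0.07 -0.47] W 40.0
delta tool [3.5 0.2 0.2] yawerr 90.01
```

View pics/s6.png

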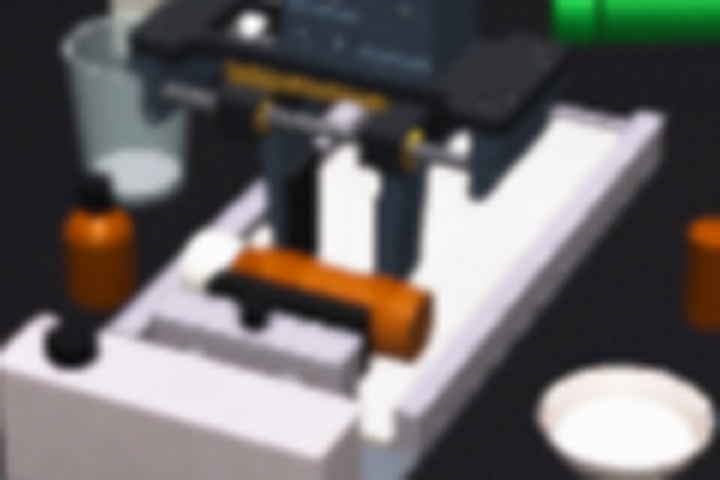

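Both fingers now stand behind the tube (crop (290,210) and (400,230)), at mid height and not touching. I push slowly.

Emit:
arm_command([
  {"delta_pos": [1, 0, 0], "roll": 0, "jaw": 44},
  {"delta_pos": [2, 0, 0], "roll": 0, "jaw": 44},
  {"delta_pos": [3, 0, 0], "roll": 0, "jaw": 44},
  {"delta_pos": [4, 0, 0], "roll": 0, "jaw": 44},
  {"delta_pos": [5, 0, 0], "roll": 0, "jaw": 44},
  {"delta_pos": [6, 0, 0], "roll": 0, "jaw": 44},
  {"delta_pos": [7, 0, 0], "roll": 0, "jaw": 44},
])

```text
time_s: 14.78
ee_pos: [588.5, -27.6, 22.0]
ee_rot: [180.0, 0.2, 96.6]
force: [0.8, -6.4, -0.2]
gripper_width: 40.5
gripper_force: 3.0
```

Emit:
arm_command([
  {"delta_pos": [0.7, 0, 0], "roll": 0, "jaw": 44},
  {"delta_pos": [1.4, 0, 0], "roll": 0, "jaw": 44},
  {"delta_pos": [2, 0, 0], "roll": 0, "jaw": 44},
])

```text
time_s: 15.03
ee_pos: [588.3, -25.6, 22.0]
ee_rot: [180.0, 0.2, 96.6]
force: [0.8, -5.4, -1.0]
gripper_width: 40.2
gripper_force: 3.0
```

Emit:
arm_command([
  {"delta_pos": [0.7, 0, 0], "roll": 0, "jaw": 44},
  {"delta_pos": [1.4, 0, 0], "roll": 0, "jaw": 44},
  {"delta_pos": [2, 0, 0], "roll": 0, "jaw": 44},
])

```text
time_s: 15.28
ee_pos: [588.0, -23.6, 22.0]
ee_rot: [180.0, 0.2, 96.6]
force: [0.9, -6.2, 0.4]
gripper_width: 39.8
gripper_force: 3.0
```

Emit:
arm_command([
  {"delta_pos": [0.4, 0, 0], "roll": 0, "jaw": 44},
  {"delta_pos": [0.8, 0, 0], "roll": 0, "jaw": 44},
  {"delta_pos": [1.2, 0, 0], "roll": 0, "jaw": 44},
])

```text
time_s: 15.53
ee_pos: [587.9, -22.4, 22.0]
ee_rot: [180.0, 0.2, 96.6]
force: [0.7, -6.1, -0.5]
gripper_width: 39.9
gripper_force: 3.0
```

Emit:
arm_command([
  {"delta_pos": [0.4, 0, 0], "roll": 0, "jaw": 44},
  {"delta_pos": [0.8, 0, 0], "roll": 0, "jaw": 44},
  {"delta_pos": [1.2, 0, 0], "roll": 0, "jaw": 44},
])

```text
time_s: 15.78
ee_pos: [587.8, -21.2, 22.0]
ee_rot: [180.0, 0.2, 96.6]
force: [0.1, -6.4, -0.5]
gripper_width: 40.3
gripper_force: 3.0
```

Emit:
arm_command([
  {"delta_pos": [0.4, 0, 0], "roll": 0, "jaw": 44},
  {"delta_pos": [0.8, 0, 0], "roll": 0, "jaw": 44},
  {"delta_pos": [1.0, 0, 0], "roll": 0, "jaw": 44},
])

```text
time_s: 16.03
ee_pos: [587.6, -20.3, 22.0]
ee_rot: [180.0, 0.2, 96.6]
force: [-0.1, -7.0, -0.6]
gripper_width: 40.2
gripper_force: 3.4
```

Emit:
arm_command([
  {"delta_pos": [0.4, 0, 0], "roll": 0, "jaw": 44},
  {"delta_pos": [0.8, 0, 0], "roll": 0, "jaw": 44},
  {"delta_pos": [1.0, 0, 0], "roll": 0, "jaw": 44},
])

```text
time_s: 16.28
ee_pos: [587.7, -20.2, 22.0]
ee_rot: [180.0, 0.3, 96.7]
force: [0.4, -10.4, -1.3]
gripper_width: 40.2
gripper_force: 5.0
```

The stop is felt: force rises with almost no travel. I bring it to about 13 N and hold.

Emit:
arm_command([
  {"delta_pos": [0.3, 0, 0], "roll": 0, "jaw": 44},
  {"delta_pos": [0.6, 0, 0], "roll": 0, "jaw": 44},
  {"delta_pos": [0.8, 0, 0], "roll": 0, "jaw": 44},
  {"delta_pos": [0.8, 0, 0], "roll": 0, "jaw": 44},
])

```text
time_s: 16.62
ee_pos: [587.7, -20.2, 22.1]
ee_rot: [180.0, 0.3, 96.7]
force: [-0.1, -12.7, -0.9]
gripper_width: 40.3
gripper_force: 5.9
```

Emit:
arm_command([
  {"delta_pos": [0.2, 0, 0], "roll": 0, "jaw": 44},
  {"delta_pos": [0.2, 0, 0], "roll": 0, "jaw": 44},
  {"delta_pos": [0.2, 0, 0], "roll": 0, "jaw": 44},
  {"delta_pos": [0.2, 0, 0], "roll": 0, "jaw": 44},
  {"delta_pos": [0.2, 0, 0], "roll": 0, "jaw": 44},
  {"delta_pos": [0.2, 0, 0], "roll": 0, "jaw": 44},
  {"delta_pos": [0.2, 0, 0], "roll": 0, "jaw": 44},
  {"delta_pos": [0.2, 0, 0], "roll": 0, "jaw": 44},
  {"delta_pos": [0.2, 0, 0], "roll": 0, "jaw": 44},
  {"delta_pos": [0.2, 0, 0], "roll": 0, "jaw": 44},
])

```text
time_s: 17.45
ee_pos: [587.7, -20.2, 22.1]
ee_rot: [180.0, 0.3, 96.7]
force: [1.1, -12.0, 0.5]
gripper_width: 40.2
gripper_force: 6.2
```

Held at 12–13 N for over 0.8 s. I ease off, back away, then rise.

Emit:
arm_command([
  {"delta_pos": [-1, 0, 0], "roll": 0, "jaw": 44},
  {"delta_pos": [-2, 0, 0], "roll": 0, "jaw": 44},
  {"delta_pos": [-3, 0, 0], "roll": 0, "jaw": 44},
  {"delta_pos": [-4, 0, 0], "roll": 0, "jaw": 44},
  {"delta_pos": [-6, 0, 0], "roll": 0, "jaw": 44},
  {"delta_pos": [-9, 0, 0], "roll": 0, "jaw": 44},
  {"delta_pos": [-14, 0, 0], "roll": 0, "jaw": 44},
  {"delta_pos": [-20, 0, 0], "roll": 0, "jaw": 44},
  {"delta_pos": [-24, 0, -4], "roll": 0, "jaw": 44},
  {"delta_pos": [-26, 0, -14], "roll": 0, "jaw": 44},
  {"delta_pos": [-30, 0, -30], "roll": 0, "jaw": 44},
  {"delta_pos": [-40, 0, -50], "roll": 0, "jaw": 44},
  {"delta_pos": [-60, 0, -75], "roll": 0, "jaw": 44},
  {"delta_pos": [-80, 0, -100], "roll": 0, "jaw": 44},
  {"delta_pos": [-100, 0, -120], "roll": 0, "jaw": 44},
  {"delta_pos": [-110, 0, -130], "roll": 0, "jaw": 44},
  {"delta_pos": [-110, 0, -130], "roll": 0, "jaw": 44},
])

```text
time_s: 18.87
ee_pos: [601.4, -128.2, 155.3]
ee_rot: [179.6, 0.1, 96.4]
force: [0.1, -0.0, 0.3]
gripper_width: 40.1
gripper_force: 0.0
```

```bash
python3 - <<'E'
from h import *
plan(0,0,150)
f=grab('side');cv2.imwrite('pics/s7.png',cv2.resize(f['img'][130:250,260:420],None,fx=5,fy=5,interpolation=cv2.INTER_CUBIC))
E
```

```text
t 18.87 tray [  1.1 -71.9] z 155.3 rot [1.7965e+02 1.5000e-01 9.6410e+01] F [ 0.1  -0.04  0.27] W 40.1
delta tool [71.9 -1.4  5.1] yawerr 89.84
```

View pics/s7.png

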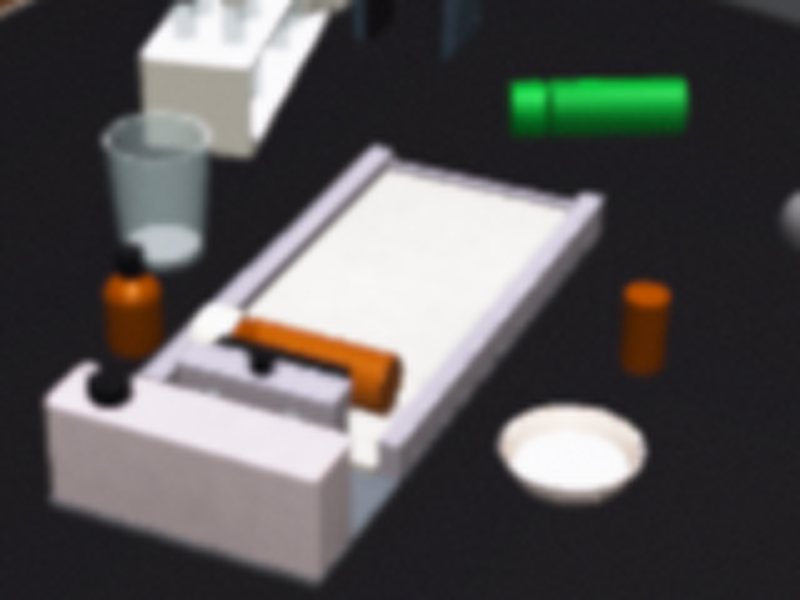

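The tube (crop (310,360)) lies square against the shoe, which sits home against the block at (265,375). The bystanders haven't moved and the gripper is clear, so I hand the job in.

```bash
python3 -c "
from workcell import env
print(env.job_done())"
```

```text
the job is handed in; nothing more can be done
None
```

Job handed in at about 19 s: the amber tube was rolled over the sill and pushed the shoe to its felt stop, held there at 12–13 N for over 0.8 s, and released lying square against the shoe. The hand-in returned no verdict.

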